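# Put the small pot away and shut the store's sliding hatch

## Task

Take the smallest of the three screw-top pots, set it down upright on the floor of the sample store's open compartment, then slide the store's hatch shut along its track: push past the catch until the hatch has snapped in and rests tight against the rubber buffer, without slamming it or bearing hard on the buffer (stay well under 20 N). Leave the two larger pots and the roll of tape where they are.

Things in the scene. Friction and masses are not known exactly. Their poses are not given: they have to be found in the camera images.
- store: White bench-top box, 136 mm (x) by 352 mm (y), 76 mm high, fixed, yaw -0.08 to 0.12. Origin: on the bench under the centre of its open-topped compartment; it runs from y = -224 to +128 mm. The compartment is 120 mm (x) by 126 mm (y) inside, walls to z = 60 mm, floor at 18 mm; the aluminium track beside it leaves 116 mm (x) free, to z = 76 mm. The hatch closes along +y of this frame
- compartment (a point): centre of the compartment's floor, on its upper face (18 mm above the bench), axes as the store
- strike_near (a point): a point of the store, axes as the store, 69 mm along y from its origin, 65 mm up: the nearest place for the face of the 96 mm wide rubber buffer. The grey strike that carries it is adjustable, clamped 0 to 18 mm farther along +y: where is not measured. Its 36 mm wide nose (top z = 89 mm) overhangs 23 mm in front of the buffer face and holds a sprung roller above the hatch
- hatch (a joint): travel (m) of the aluminium hatch (122 mm by 150 mm along the track, 8 mm thick, top z = 69 mm), larger = more open, 0.158 at most; starts above 0.145, clear of the compartment. Shut it reads -0.003 to 0.019, by where the strike is clamped. Its leading edge is at y = 87 mm minus this in the store's frame. Friction 1 N, drag 40 N per m/s
- hatch_edge (a point): middle of the hatch's leading edge. From 12 mm before the buffer a hump on the hatch rides under the roller: pushing over it takes 6 to 12 N, to its crest 5 mm before the buffer; beyond, the roller draws the hatch on and holds it; short of it the hatch is not held. The buffer gives 1 mm per 6 N, 7 mm at most. Push slower than 20 mm/s here and stop at about 15 N; 25 N on the buffer is too much
- hatch_handle (a point): top centre of the hatch's black handle, an upright ridge 60 mm across the track (x), 14 mm along it (y), standing 30 mm above the hatch from z = 69 mm to z = 99 mm; 75 mm behind the hatch's leading edge. Push its -y face or pinch it across its 14 mm
- small_pot: the smallest screw-top pot: 39 mm diameter, 38 mm high, 40 g, stands upright; origin: centre of its underside, z up. Grasp across the lid (top 10 mm) or body
- middle_pot: a larger screw-top pot, 53 mm diameter, 50 mm high; stays where it is. Origin: centre of its underside
- large_pot: the largest screw-top pot, 61 mm diameter, 59 mm high; stays where it is. Origin: centre of its underside
- tape: roll of label tape lying flat, 58 mm by 66 mm, 19 mm high; stays where it is. Origin: its underside
Mind the look-alikes: they are no part of the job. Leave any white or yellow look-alike of the small_pot alone.

How it is judged:
On the way, in this order (a step that is already met when the one before it is completed fails the run):
1. the small pot stands upright and released on the compartment's floor while the hatch is still open (z of small_pot in the frame of compartment below 0.004 m and horizontal distance between small_pot and compartment below 0.055 m and angle between small_pot's own z axis and vertical below 0.1 rad and contact force between the fingers and small_pot below 0.1 N and value of joint hatch above 0.12 m), for 0.2 s.
2. the hatch has snapped past the catch and bears on the rubber buffer (contact force between hatch and buffer_c0 above 1.5 N and value of joint hatch below 0.02 m), for 0.2 s.
At the end, for the whole second after the job is handed in: The hatch is past its catch, at rest and held by the catch against the rubber buffer (the buffer feels more than 1.5 N with the robot away), and the smallest pot stands upright (within 0.1 rad) and still on the floor of the closed compartment (all of step 2 and velocity of joint hatch between -0.005 and 0.005 m/s and z of small_pot in the frame of compartment below 0.004 m and horizontal distance between small_pot and compartment below 0.055 m and angle between small_pot's own z axis and vertical below 0.1 rad and linear speed of small_pot below 0.02 m/s); the robot touches nothing.
It fails at once if the hatch presses or slams on the rubber buffer with more than 25 N (contact force between hatch and buffer_c0 above 25 N).
It fails at once if the small pot is dropped (height (world z) of small_pot above 0.03 m and contact force between anything else and small_pot below 0.01 N).
It fails at once if a bystander (middle pot, large pot or tape) is moved by more than 15 mm (distance of any of middle_pot, large_pot, tape from where it was at the start of the episode above 0.015 m).
It also fails if it takes over 64 s, if anything falls off the work surface, if the arm or the gripper's body presses on something with over 40 N, if the wrist force passes 120 N, or if a joint passes its speed limit or range.

## Robot

A 6-joint arm with a two-finger parallel gripper is mounted at the origin on a cart in front of the work surface, level with it; the furniture and walls round the work are solid. World frame = base frame: x ahead of the robot, y to its left, z up, the work surface at z = 0. Lengths are in m, angles in rad, forces in N, time in s.
With the tool pointing down it reaches from about 0.35 to 0.775 m from the base axis. Payload 5.5 kg.
Tool frame: the origin (TCP) lies at the very end of the fingers, on their centre line; the grasp point (between the pads) lies env.hold_point_z behind it (env.hold_point_z is the distance from the TCP to the grasp point, in m); z points along the fingers, y is the line along which they close (so a half turn about z gives the same grasp; the last joint's range is limited). The gripper opens to 85 mm and grips with 20 to 120 N. Pads are 22 mm wide; open, the fingers measure 114 mm over their backs; the gripper's body (76 mm by 85 mm) begins 54 mm behind the grasp point. The pads swing forward as they close: fully open they stand 13 mm farther back than shut.
Start: joints at [-1.388, 0.313, 0.046, 1.304, 0, 1.431], TCP at [0.182, -0.545, 0.231] pointing down, gripper open.
Joint ranges: [-2.76, 2.76], [-0.86, 1.69], [-1.03, 1.26], [-2.2, 2.34], [-1.47, 1.5], [-3.14, 3.14]. Speed limits (rad/s): [2.57, 2.57, 3.14, 3.14, 3.14, 3.14].

## Interface

Orientations are given as a unit quaternion [w, x, y, z].
In Python, from workcell import env gives the robot as it stands.
- The arm moves only by the tool carry_out, never from a script. Its argument "steps" is a list of rows, each a list of 3 entries, a list of its own where there are three numbers: the turn, a rotation vector about the tool's x, y, z in degrees, then the shift along the tool's x, y, z in cm, then the closure in counts, from 0 (fully open) to 255 (shut). A call has exactly 8 rows; each row is the pose to reach, as a shift and turn from the pose commanded when the call began, along the tool's axes at that moment; what a row does not reach only later rows make up. A row lasts 1/8 s, in which the tool goes at most 62.5 mm and 10.7 degrees, less where a joint would pass 70% of its speed; a pose out of reach is approached as far as the arm can. A call with a gripper value outside its range is refused whole. The fingers move at their own pace and stop on an object; "force" is the grip in N (left out, the last holds). Time passes only in rows, so rows that repeat a pose let the fingers close, or fill a call up. It gives the time, the measured TCP pose, the force, the opening and the grip force at its end, in the units of the state.
- env.get_state(): the state, without advancing time (a new reading comes with each control period).
- env.read_camera(name): name is "scene" or "side" or "wrist"; returns (picture, depth): 400x640x3 uint8, red, green, blue; 400x640 float32, m along the optical axis (not along the pixel's ray), 0 where there is no reading.
- env.get_calibration(name): a dict with "fx", "fy", "cx", "cy" (pixels), "origin" and "orientation" of the camera in the world. Camera axes: x right, y up, looking along -z (the intrinsics and any distortion apply to the point x, -y, -z); pixel columns grow to the right and rows downward; lengths in m; the calibration is good to about 2 mm. The wrist camera is an equidistant fisheye: a pixel r from the principal point sees the ray r / f radians off the axis. A picture is of the moment at which its call begins: read the wrist's pose just before it. get_calibration takes no time and is no camera call; for the wrist camera it gives the pose at the moment of the call.
- env.hand_in(): hands the job in; it is judged then, once.
The state is a dict: "clock": time; "joint_pos": joint angles; "qvel": joint speeds; "tau": joint torques, N m; "tcp_pos": TCP position; "orientation": TCP orientation; "wrist_force": force on the tool from outside, world axes, zero at the start; "ft_torque": the same for the moment, N m; "finger_gap": finger opening in m; "grip_force": force on a finger pad.
Only numpy, scipy, OpenCV 4.12 (cv2) and the standard library are available. Lean on these libraries where they do the work, as an engineer would, in place of code of your own. Each camera call takes 0.05 s, during which the arm holds its last target. There are 200 camera calls.

## Working session

There is one attempt and no reset: what is moved stays moved. The work goes in short steps, Python scripts to look and compute and a tool call to move; the robot and the scene stay as the last step left them, time stands still between calls to the robot, and variables do not carry over. Pictures are saved under pics/ and viewed, at most 10 in all, crops included, and the job is handed in when it is done.

Besides the shell and the picture viewer there is one more tool, called as name([rows], argument=value, ...), one row to a line, values as JSON. carry_out: Moves the arm, as the interface text tells. Its arguments: {"type":"object","properties":{"steps":{"type":"array","items":{"type":"array"}},"force":{"type":"number"}},"required":["steps"]}

```bash
mkdir -p pics; ls
cat > h.py <<'E'
import numpy as np, cv2
from workcell import env
from scipy.spatial.transform import Rotation as R
def rot(q): return R.from_quat([q[1],q[2],q[3],q[0]]).as_matrix()
def cloud(name):
    im,d=env.read_camera(name); c=env.get_calibration(name)
    v,u=np.mgrid[0:400,0:640]
    P=np.stack([(u-c['cx'])/c['fx']*d,-(v-c['cy'])/c['fy']*d,-d],-1)
    W=P@rot(c['orientation']).T+np.array(c['origin']); W[d==0]=np.nan
    return im,d,W
E
python3 - <<'E'
from h import *
for n in ['scene','side']:
    im,d,W=cloud(n); cv2.imwrite(f'pics/{n}0.png',im[...,::-1]); np.savez(f'{n}0.npz',im=im,W=W)
    print(n,env.get_calibration(n))
print(env.get_state(),env.hold_point_z)
E
```

```text
pics
scene {'fx': 369.87194999972235, 'fy': 369.87194999972235, 'cx': 316.66009613201544, 'cy': 198.87489560371023, 'origin': array([-0.16177951,  0.53890709,  0.55102454]), 'orientation': array([-0.41004863, -0.24568112,  0.44236723,  0.75882287])}
side {'fx': 362.21965761580896, 'fy': 362.21965761580896, 'cx': 318.106669299764, 'cy': 195.6696445650886, 'origin': array([ 0.06218512, -0.0623752 ,  0.97980275]), 'orientation': array([ 0.77975357,  0.21119598, -0.14848715, -0.570379  ])}
{'clock': 0.1, 'joint_pos': array([-1.38758913e+00,  3.13964179e-01,  4.51165546e-02,  1.30357320e+00,
       -8.28504010e-07,  1.43119410e+00]), 'qvel': array([ 0.00020713, -0.00163188,  0.00268311, -0.00103625,  0.001636  ,
        0.00147182]), 'tau': array([ 1.67001530e-03, -4.81726134e+01,  2.99244261e+01,  1.27586012e-02,
       -1.89406524e-04,  8.13598660e-06]), 'tcp_pos': array([ 0.18231846, -0.54487492,  0.2304857 ]), 'orientation': array([-8.12047351e-04,  9.87002187e-01,  1.60704770e-01, -1.81218061e-05]), 'wrist_force': array([-0.14941766, -0.37438284,  0.0346136 ]), 'ft_torque': array([ 0.00311264, -0.00087455,  0.0474272 ]), 'grip_force': 0.0, 'finger_gap': 0.08528426358403922} 0.0187
```

View pics/scene0.png

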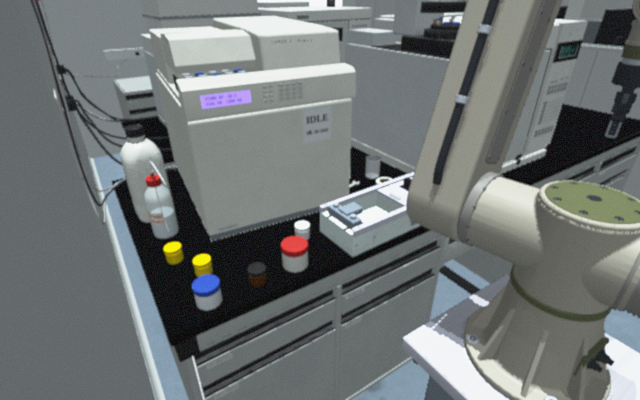

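View pics/side0.png

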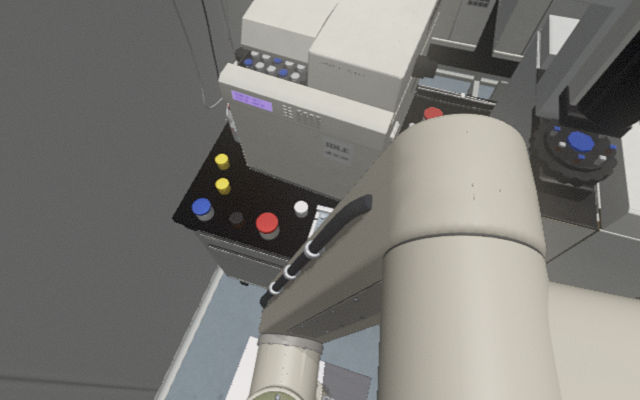

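Both views show yellow pots (scene 173,252 and 203,264), a white one (302,230), a brown pot with a dark lid (257,273), red (295,253) and blue (207,292) larger pots, and the store (scene ~370,215). The brown one fits small_pot: it is small and neither white nor yellow. I'll check its size and an enlarged crop.

Run:
```python
from h import *
z=np.load('scene0.npz'); im,W=z['im'],z['W']
cv2.imwrite('pics/crop1.png',cv2.resize(im[160:320,150:450,::-1],None,fx=2.6,fy=2.6,interpolation=cv2.INTER_CUBIC))
for n,pts in [('scene',dict(y1=(173,247),y2=(203,260),br=(257,268),wh=(302,226),red=(295,245),blue=(206,285))),('side',dict(y1=(222,160),y2=(223,185),br=(237,217),wh=(301,208),red=(267,223),blue=(202,207)))]:
    z=np.load(n+'0.npz'); W=z['W']
    for k,(u,v) in pts.items():
        p=W[v-2:v+3,u-2:u+3].reshape(-1,3); top=np.nanmedian(p,0)
        # top-face points near
        D=np.linalg.norm(W[...,:2]-top[:2],axis=-1); m=(D<.05)&(abs(W[...,2]-top[2])<.005)
        q=W[m]; lo,hi=q.min(0),q.max(0)
        print(n,k,top.round(3),'mid',((lo+hi)/2).round(3),'ext',(hi-lo).round(3),m.sum())
```

```text
scene y1 [0.605 0.446 0.038] mid [0.61  0.448 0.037] ext [0.039 0.037 0.007] 150
scene y2 [0.52  0.403 0.038] mid [0.525 0.405 0.036] ext [0.041 0.038 0.007] 177
scene br [0.429 0.315 0.038] mid [0.432 0.316 0.037] ext [0.04  0.038 0.007] 196
scene wh [0.516 0.152 0.038] mid [0.523 0.149 0.037] ext [0.041 0.037 0.008] 125
scene red [0.43 0.22 0.06] mid [0.437 0.219 0.059] ext [0.063 0.059 0.008] 379
scene blue [0.424 0.426 0.05 ] mid [0.432 0.425 0.048] ext [0.055 0.052 0.007] 422
side y1 [0.609 0.444 0.039] mid [0.613 0.448 0.038] ext [0.038 0.039 0.009] 102
side y2 [0.524 0.401 0.038] mid [0.529 0.405 0.038] ext [0.038 0.038 0.008] 113
side br [0.436 0.315 0.038] mid [0.434 0.316 0.038] ext [0.038 0.038 0.008] 133
side wh [0.52  0.147 0.038] mid [0.526 0.148 0.038] ext [0.038 0.037 0.009] 128
side red [0.435 0.217 0.061] mid [0.439 0.219 0.06 ] ext [0.061 0.061 0.009] 334
side blue [0.431 0.422 0.049] mid [0.434 0.426 0.049] ext [0.052 0.053 0.01 ] 233
```

View pics/crop1.png

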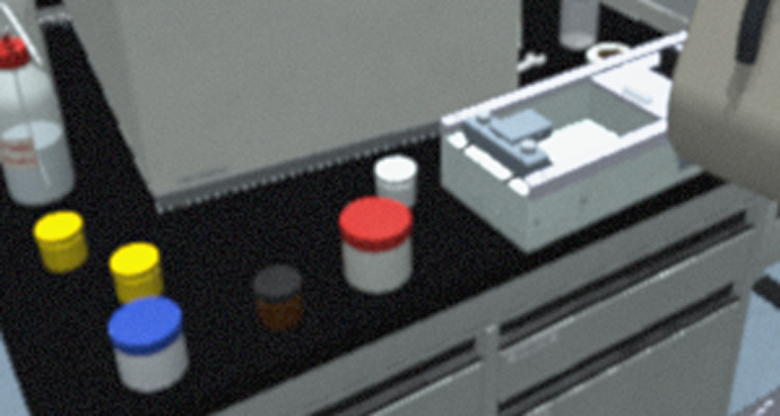

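The crop confirms the brown pot with the dark lid as small_pot: 38 mm wide, 38 mm high, at about (0.433, 0.316). Red, 61 mm, is the large pot and blue, 53 mm, is the middle one. Next: store geometry and obstacles.

Run:
```python
from h import *
P=np.vstack([np.load(n+'0.npz')['W'].reshape(-1,3) for n in ['scene','side']]); P=P[~np.isnan(P).any(1)]
np.set_printoptions(linewidth=250)
xs=np.arange(.3,.9,.03); ys=np.arange(.54,-.72,-.04)
print('x  ',(xs*100).round().astype(int))
for y in ys:
    print('%5.2f'%y,' '.join('%3s'%(int(round(100*P[m][:,2].max())) if (m:=(abs(P[:,0]-x)<.015)&(abs(P[:,1]-y)<.02)).sum()>2 else '.') for x in xs))
m=(P[:,2]>.05)&(P[:,2]<.1)&(P[:,0]>.3)&(P[:,0]<.6)&(abs(P[:,1])<.2)
# store: fine map
S=np.load('scene0.npz')['W'].reshape(-1,3)
print()
xs=np.arange(.34,.64,.012)
for y in np.arange(.15,-.3,-.015):
    print('%6.3f'%y,' '.join('%3s'%(int(round(1000*np.median(S[m][:,2]))) if (m:=(abs(S[:,0]-x)<.006)&(abs(S[:,1]-y)<.0075)&(S[:,2]<.3)).sum()>1 else '.') for x in xs))
```

```text
x   [30 33 36 39 42 45 48 51 54 57 60 63 66 69 72 75 78 81 84 87 90]
 0.54 -74 -74 -74 -74 -74   0   .   .   .   .   .   .   .   .   .   .   . -74 -74 -74   2
 0.50 -74 -74 -74   0   1   1   1   1   1   1   1   1   1   1   1   1   1  18  20  20   0
 0.46 -74 -74 -74   0   5   5   0   0   1   1   4   4   0   0  17  17   0  21  26  26   .
 0.42 -74 -74 -74   5   5   6   1   4   4   1   4   4  18  20  21  20   .  21  26  26   .
 0.38 -74 -74 -74   1   5   5   1   4   4   1  39  40  40   0   0   0   0  18  20   0   0
 0.34 -74 -74 -74   1   4   4   1   1   0   1  39  40  40  39  47  47  48  47  47  47  46
 0.30 -74 -75   .   0   4   4   0   1   1   1  39  40  40  42  47  47  48  47  47  47   .
 0.26   .   .   .   1   6   6   1   1   1   0  39  40  40  43  47  47  48  47  47  47   .
 0.22   .   .   .   1   6   6   6   1   1   1  40  40  40  43  47  47  48  48  47  47   .
 0.18   .   .   .   1   6   6   1   4   4  38  40  40  46  44  47  47  48  47  47  47   .
 0.14   .   .   .   1   1   0   1   4   4  38  40  40  47  47  48  48  48  48  48  48  48
 0.10   .   .   .   8   8   8   9   8   8
[... 4517 characters left out ...]
749 -749 -748 -749 -750 -78 -295 -231 -748 -748 -748   .   .   .   .  77  77   .   .   .   .   .   .   .   .
-0.225 -748 -749 -749 -749 -750 -744 -288 -230 -748 -747 -748 -749   .   .   .  74  77   .   .   .   .   .   .   .  14
-0.240 -749 -748 -750 -751 -748 -747 -284 -233 -748 -751 -751 -752   .   .   .  76  76   .   .   .   .   .   .  20  17
-0.255 -749 -751 -748 -749 -748 -749 -289 -226 -749 -750 -749 -751   .   .   .   .   .   .   .   .   .   .   .   .   .
-0.270   . -751 -747 -749 -750 -748 -260 -228 -749 -750 -750 -750   .   .   .   .   .   .   .   .   .   .   .   .   .
-0.285   .   . -752 -749 -749 -749 -267 -747 -749 -749 -749 -748   .   .   .   .   .   .   .   .   .   .   .   .   .
```

```bash
cat >> h.py <<'E'
def plan(wps, start=None):
    """wps: (x,y,z,yaw_x_deg) tool down; prints turn about tool z and shift cm relative to now"""
    s=env.get_state(); p0=np.array(s['tcp_pos']); M=rot(s['orientation'])
    if start is not None: p0=np.array(start[:3]); yy=np.radians(start[3]); M=np.array([[np.cos(yy),np.sin(yy),0],[np.sin(yy),-np.cos(yy),0],[0,0,-1]])
    y0=np.degrees(np.arctan2(M[1,0],M[0,0])); print('from',p0.round(4),'yaw',y0.round(2))
    for x,y,z,yaw in wps:
        T=R.from_euler('xyz',[180,0,yaw],degrees=True).as_matrix()
        print((x,y,z,yaw),'turn',np.degrees(R.from_matrix(M.T@T).as_rotvec()).round(2),'shift',(M.T@(np.array([x,y,z])-p0)*100).round(2))
E
python3 - <<'E'
from h import *
plan([(.205,-.49,.25,24),(.25,-.44,.25,32),(.29,-.40,.25,40),(.33,-.35,.25,48),(.36,-.30,.25,56),(.385,-.245,.25,64),(.4,-.185,.25,70),(.415,-.125,.25,76)])
print()
plan([(.42,-.065,.25,80),(.425,-.005,.25,84),(.43,.055,.25,88),(.433,.115,.25,90),(.433,.175,.25,90),(.433,.235,.25,90),(.433,.28,.25,90),(.433,.316,.23,90)],start=(.415,-.125,.25,76))
E
```

```text
from [ 0.1823 -0.5449  0.2305] yaw 18.5
(0.205, -0.49, 0.25, 24) turn [-0.09 -0.02 -5.5 ] shift [ 3.89 -4.49 -1.94]
(0.25, -0.44, 0.25, 32) turn [ -0.09  -0.02 -13.5 ] shift [ 9.75 -7.8  -1.94]
(0.29, -0.4, 0.25, 40) turn [ -0.09  -0.03 -21.5 ] shift [ 14.81 -10.33  -1.93]
(0.33, -0.35, 0.25, 48) turn [ -0.09  -0.04 -29.5 ] shift [ 20.19 -13.8   -1.92]
(0.36, -0.3, 0.25, 56) turn [ -0.08  -0.04 -37.5 ] shift [ 24.62 -17.59  -1.92]
(0.385, -0.245, 0.25, 64) turn [ -0.08  -0.05 -45.5 ] shift [ 28.73 -22.01  -1.91]
(0.4, -0.185, 0.25, 70) turn [-8.00e-02 -5.00e-02 -5.15e+01] shift [ 32.06 -27.23  -1.9 ]
(0.415, -0.125, 0.25, 76) turn [ -0.08  -0.06 -57.5 ] shift [ 35.39 -32.44  -1.89]

from [ 0.415 -0.125  0.25 ] yaw 76.0
(0.42, -0.065, 0.25, 80) turn [-0.  0. -4.] shift [ 5.94 -0.97  0.  ]
(0.425, -0.005, 0.25, 84) turn [-0.  0. -8.] shift [11.89 -1.93  0.  ]
(0.43, 0.055, 0.25, 88) turn [ -0.   0. -12.] shift [17.83 -2.9   0.  ]
(0.433, 0.115, 0.25, 90) turn [ -0.   0. -14.] shift [23.72 -4.06  0.  ]
(0.433, 0.175, 0.25, 90) turn [ -0.   0. -14.] shift [29.54 -5.51  0.  ]
(0.433, 0.235, 0.25, 90) turn [ -0.   0. -14.] shift [35.37 -6.96  0.  ]
(0.433, 0.28, 0.25, 90) turn [ -0.   0. -14.] shift [39.73 -8.05  0.  ]
(0.433, 0.316, 0.23, 90) turn [ -0.   0. -14.] shift [43.23 -8.92  2.  ]
```

carry_out([
  [[0,0,-5.5],[3.9,-4.5,-2],0],
  [[0,0,-13.5],[9.7,-7.8,-2],0],
  [[0,0,-21.5],[14.8,-10.3,-2],0],
  [[0,0,-29.5],[20.2,-13.8,-2],0],
  [[0,0,-37.5],[24.6,-17.6,-2],0],
  [[0,0,-45.5],[28.7,-22,-2],0],
  [[0,0,-51.5],[32,-27.2,-2],0],
  [[0,0,-57.5],[35.4,-32.4,-2],0],
])

```text
clock: 1.1
tcp_pos: [0.4154, -0.1238, 0.251]
orientation: [-0.0, 0.787, 0.617, -0.0]
wrist_force: [0.9, -1.0, 0.3]
finger_gap: 0.0854
grip_force: 0.0
```

carry_out([
  [[0,0,-4],[5.9,-1,0],0],
  [[0,0,-8],[11.9,-1.9,0],0],
  [[0,0,-12],[17.8,-2.9,0],0],
  [[0,0,-14],[23.7,-4.1,0],0],
  [[0,0,-14],[29.5,-5.5,0],0],
  [[0,0,-14],[35.4,-7,0],0],
  [[0,0,-14],[39.7,-8,0],0],
  [[0,0,-14],[43.2,-8.9,2],0],
])

```text
clock: 2.1
tcp_pos: [0.4339, 0.3174, 0.2319]
orientation: [0.0, 0.707, 0.708, 0.001]
wrist_force: [0.5, -0.1, -0.1]
finger_gap: 0.0851
grip_force: 0.0
```

Run:
```python
from h import *
s=env.get_state(); print(s['clock'],s['tcp_pos'],s['joint_pos'].round(2),s['wrist_force'])
for n in ['scene','side']:
    im,d,W=cloud(n); cv2.imwrite(f'pics/{n}1.png',im[...,::-1]); np.savez(f'{n}1.npz',im=im,W=W)
a=cv2.imread('pics/scene1.png')[130:330,180:480]; b=cv2.imread('pics/side1.png')[60:260,180:480]
cv2.imwrite('pics/both1.png',cv2.resize(np.vstack([a,b]),None,fx=1.5,fy=1.5))
plan([(.433,.316,.04,90),(.433,.316,.012,90)])
```

```text
2.1 [0.43393523 0.31739014 0.23190873] [ 0.48  0.24 -0.05  1.28 -0.    2.05] [ 0.45786693 -0.07139043 -0.12395491]
from [0.432  0.3173 0.2285] yaw 90.23
(0.433, 0.316, 0.04, 90) turn [-0.21  0.07  0.23] shift [-0.11  0.16 18.85]
(0.433, 0.316, 0.012, 90) turn [-0.21  0.07  0.23] shift [-0.11  0.18 21.65]
```

View pics/both1.png

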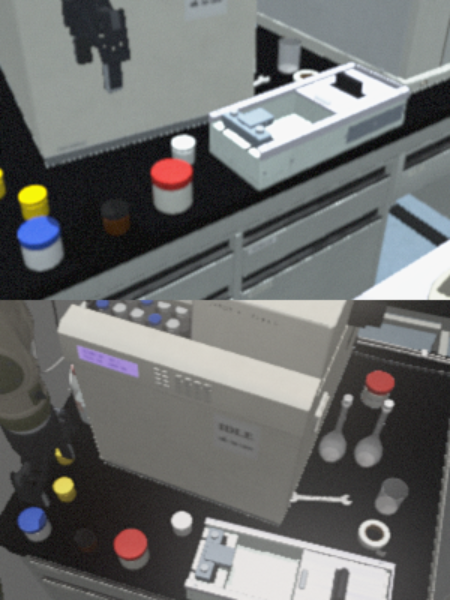

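Both views are clear: the store is fully visible, tape at its far end, hatch open with the black handle. The brown pot stands below the gripper. Descending.

carry_out([
  [[0,0,0],[0,0,5],0],
  [[0,0,0],[0,0,10],0],
  [[0,0,0],[0,0,14],0],
  [[0,0,0],[0,0,17],0],
  [[0,0,0],[0,0,19],0],
  [[0,0,0],[0,0,21],0],
  [[0,0,0],[0,0,22.3],0],
  [[0,0,0],[0,0,22.3],0],
], force=25)

```text
clock: 3.2
tcp_pos: [0.4328, 0.3141, 0.0075]
orientation: [-0.0, 0.707, 0.707, -0.001]
wrist_force: [0.0, 0.8, -0.0]
finger_gap: 0.0854
grip_force: 0.0
```

carry_out([
  [[0,0,0],[0,0,0],255],
  [[0,0,0],[0,0,0],255],
  [[0,0,0],[0,0,0],255],
  [[0,0,0],[0,0,0],255],
  [[0,0,0],[0,0,0],255],
  [[0,0,0],[0,0,0],255],
  [[0,0,0],[0,0,0],255],
  [[0,0,0],[0,0,0],255],
], force=25)

```text
clock: 4.2
tcp_pos: [0.434, 0.3152, 0.0091]
orientation: [0.0, 0.707, 0.707, 0.001]
wrist_force: [-1.0, -1.0, 5.9]
finger_gap: 0.0374
grip_force: 24.7
```

Run:
```python
from h import *
s=env.get_state(); print(s['clock'],s['tcp_pos'],s['finger_gap'],s['grip_force'])
P=np.vstack([np.load(n+'1.npz')['W'].reshape(-1,3) for n in ['scene','side']]); P=P[~np.isnan(P).any(1)]
m=(P[:,0]>.36)&(P[:,0]<.6)&(P[:,1]<.13)&(P[:,1]>-.32)&(P[:,2]<.12)
P=P[m]
for lo,hi in [(.072,.08),(.06,.08)]:
    Q=P[(P[:,2]>lo)&(P[:,2]<hi)]; print(cv2.minAreaRect(Q[:,:2].astype(np.float32)),len(Q))
# track rails (z~.076): fit near & far outer edges
Q=P[(P[:,2]>.073)&(P[:,2]<.080)]
ys=np.arange(-.24,.04,.02); E=[]
for y in ys:
    q=Q[abs(Q[:,1]-y)<.01]; 
    if len(q)>4: E.append((y,np.percentile(q[:,0],2),np.percentile(q[:,0],98)))
E=np.array(E); print(E.round(3))
for k in (1,2): print(np.polyfit(E[:,0],E[:,k],1))
F=P[(P[:,2]>.014)&(P[:,2]<.022)&(P[:,1]<.05)&(P[:,1]>-.12)&(P[:,0]>.4)&(P[:,0]<.53)]; print('floor',F.min(0).round(3),F.max(0).round(3))
H=P[(P[:,2]>.094)&(P[:,2]<.104)&(P[:,1]<-.1)]; print('handle top',np.median(H,0).round(4),H.min(0).round(3),H.max(0).round(3),len(H))
H=P[(P[:,2]>.085)&(P[:,2]<.093)&(P[:,1]>-.05)]; print('nose',H.min(0).round(3),H.max(0).round(3))
H=P[(P[:,2]>.066)&(P[:,2]<.072)&(P[:,0]>.42)&(P[:,0]<.5)&(P[:,1]<-.09)]; print('hatch',np.percentile(H[:,1],[1,3,97,99]).round(3))
```

```text
4.2 [0.43402625 0.31519812 0.0090892 ] 0.03740191359590263 24.739307463169098
((0.4913974702358246, -0.06670883297920227), (0.21346622705459595, 0.3883075416088104), 1.0895090103149414) 3042
((0.49040937423706055, -0.06662894785404205), (0.21389195322990417, 0.38896694779396057), 0.8587707877159119) 7632
[[-0.24   0.392  0.536]
 [-0.22   0.391  0.536]
 [-0.2    0.392  0.535]
 [-0.18   0.391  0.534]
 [-0.16   0.391  0.532]
 [-0.14   0.39   0.533]
 [-0.12   0.389  0.533]
 [-0.1    0.389  0.531]
 [-0.08   0.388  0.531]
 [-0.06   0.387  0.53 ]
 [-0.04   0.387  0.578]
 [-0.02   0.387  0.579]
 [-0.     0.385  0.582]
 [ 0.02   0.386  0.583]]
[-0.0277387   0.38589015]
[0.19774987 0.56833102]
floor [ 0.422 -0.1    0.014] [0.524 0.031 0.022]
handle top [ 0.4609 -0.1683  0.0989] [ 0.431 -0.177  0.094] [ 0.493 -0.161  0.103] 192
nose [ 0.409 -0.042  0.085] [0.599 0.13  0.093]
hatch [-0.256 -0.253 -0.097 -0.096]
```

Run:
```python
from h import *
for n in ['scene','side']:
    P=np.load(n+'1.npz')['W'].reshape(-1,3); P=P[~np.isnan(P).any(1)]
    m=(P[:,0]>.36)&(P[:,0]<.54)&(P[:,1]<.13)&(P[:,1]>-.32)&(P[:,2]<.12)&(P[:,2]>-.01); P=P[m]
    c,s=np.cos(.03),np.sin(.03); L=P@np.array([[c,-s,0],[s,c,0],[0,0,1]]).T.T if 0 else np.c_[P[:,0]*c+P[:,1]*s,-P[:,0]*s+P[:,1]*c,P[:,2]]
    print(n)
    for name,zl,zh,xl,xh in [('low',.03,.06,.38,.53),('top',.055,.08,.38,.53),('rail',.073,.079,.38,.55)]:
        q=L[(L[:,2]>zl)&(L[:,2]<zh)&(L[:,0]>xl)&(L[:,0]<xh)]
        print(name,np.percentile(q[:,1],[.3,1,99,99.7]).round(4),np.percentile(q[:,0],[.3,1,99,99.7]).round(4))
    f=L[(abs(L[:,2]-.018)<.003)&(L[:,0]>.40)&(L[:,0]<.52)&(L[:,1]>-.13)&(L[:,1]<.04)]; print('floor',np.percentile(f[:,:2],[1,50,99],axis=0).round(4).tolist())
    h=L[(L[:,2]>.095)&(L[:,1]<-.1)&(L[:,2]<.104)]; print('handle',np.percentile(h[:,:2],[3,50,97],axis=0).round(4).tolist())
    # strike top steps at mid x
    mid=np.median(h[:,0])
    g=L[(abs(L[:,0]-mid)<.012)]
    for y in np.arange(-.03,.13,.008):
        q=g[abs(g[:,1]-y)<.004]
        if len(q): print(round(y,3),np.percentile(q[:,2],[10,50,90]).round(3),end=' ')
    print()
```

```text
scene
low [-0.2685 -0.2617  0.0807  0.0809] [0.3851 0.3859 0.5197 0.5225]
top [-0.2724 -0.2707  0.0795  0.0805] [0.3835 0.384  0.5257 0.5272]
rail [-0.2728 -0.2717  0.0776  0.0793] [0.3838 0.3843 0.5272 0.5282]
floor [[0.4648, -0.1132], [0.4889, -0.0741], [0.5175, -0.0308]]
handle [[0.4267, -0.1883], [0.4538, -0.1809], [0.4803, -0.1769]]
-0.03 [0.019 0.019 0.019] 0.01 [0.089 0.09  0.09 ] 0.018 [0.074 0.089 0.09 ] 0.026 [0.089 0.09  0.091] 0.034 [0.089 0.09  0.091] 0.042 [0.088 0.09  0.09 ] 0.05 [0.089 0.09  0.091] 0.058 [0.083 0.088 0.091] 0.066 [0.061 0.074 0.082] 0.074 [0.023 0.06  0.061] 0.082 [0.001 0.027 0.055] 0.09 [-0.001  0.001  0.002] 0.098 [-0.001  0.     0.001] 0.106 [-0.     0.001  0.002] 0.114 [-0.001  0.001  0.001] 
side
low [-0.2698 -0.2678  0.0796  0.0803] [0.388  0.3883 0.5235 0.5248]
top [-0.2704 -0.2689  0.0777  0.0798] [0.387  0.3874 0.5282 0.5292]
rail [-0.2712 -0.2703  0.0756  0.0793] [0.387  0.3872 0.5298 0.5306]
floor [[0.4233, -0.1094], [0.469, -0.0486], [0.5186, 0.0142]]
handle [[0.4311, -0.1899], [0.4577, -0.1832], [0.4857, -0.1769]]
-0.03 [0.016 0.018 0.021] -0.022 [0.016 0.018 0.021] -0.014 [0.016 0.019 0.019] -0.006 [0.018 0.019 0.021] 0.002 [0.016 0.019 0.021] 0.01 [0.017 0.02  0.09 ] 0.018 [0.021 0.09  0.092] 0.026 [0.088 0.09  0.092] 0.034 [0.088 0.09  0.091] 0.042 [0.088 0.09  0.092] 0.05 [0.088 0.09  0.092] 0.058 [0.088 0.09  0.092] 0.066 [0.082 0.083 0.085] 0.074 [0.059 0.061 0.062] 0.082 [0.059 0.06  0.061] 0.09 [-0.     0.001  0.004] 0.098 [-0.001  0.001  0.004] 0.106 [-0.002  0.001  0.003] 0.114 [-0.     0.002  0.003]
```

carry_out([
  [[0,0,0],[0,0,-0.5],255],
  [[0,0,0],[0,0,-1.5],255],
  [[0,0,0],[0,0,-3.5],255],
  [[0,0,0],[0,0,-6],255],
  [[0,0,0],[0,0,-9],255],
  [[0,0,0],[0,0,-12],255],
  [[0,0,0],[0,0,-14],255],
  [[0,0,0],[0,0,-15],255],
])

```text
clock: 5.2
tcp_pos: [0.4341, 0.3152, 0.1599]
orientation: [0.0, 0.707, 0.707, 0.001]
wrist_force: [0.6, 0.9, -1.0]
finger_gap: 0.0383
grip_force: 25.2
```

carry_out([
  [[0,0,0],[-3,0.2,0],255],
  [[0,0,0],[-8,0.6,0],255],
  [[0,0,-0.5],[-13,1,0],255],
  [[0,0,-1],[-18.5,1.4,0],255],
  [[0,0,-1.7],[-24,1.8,0],255],
  [[0,0,-1.7],[-29,2.1,0],255],
  [[0,0,-1.7],[-33,2.4,0],255],
  [[0,0,-1.7],[-34.9,2.45,0],255],
])

```text
clock: 6.2
tcp_pos: [0.4577, -0.0361, 0.158]
orientation: [-0.0, 0.698, 0.717, -0.0]
wrist_force: [0.3, 0.2, 0.5]
finger_gap: 0.0375
grip_force: 25.2
```

carry_out([
  [[0,0,0],[0,0,2],255],
  [[0,0,0],[0,0,4],255],
  [[0,0,0],[0,0,6],255],
  [[0,0,0],[0,0,7],255],
  [[0,0,0],[0,0,7],255],
  [[0,0,0],[0,0,7],255],
  [[0,0,0],[0,0,7],255],
  [[0,0,0],[0,0,7],255],
])

```text
clock: 7.2
tcp_pos: [0.4584, -0.0342, 0.0888]
orientation: [0.0, 0.697, 0.718, 0.0]
wrist_force: [1.1, 0.8, -0.0]
finger_gap: 0.038
grip_force: 25.2
```

Run:
```python
from h import *
for i in range(3):
    s=env.get_state(); print(s['clock'],s['tcp_pos'],s['wrist_force'],s['grip_force'])
    im,d,W=cloud('scene')
a=im[130:330,280:480,::-1]
im,d,W=cloud('wrist'); cv2.imwrite('pics/p2.png',np.hstack([cv2.resize(a,(400,400)),cv2.resize(im[...,::-1],(400,250)).repeat(1,0) if 0 else im[:,120:520,::-1]]))
s=env.get_state();print(s['tcp_pos'])
```

```text
7.2 [ 0.45840324 -0.03415842  0.08878123] [ 1.14587962  0.75408398 -0.04855813] 25.194619596004486
7.25 [ 0.45829655 -0.03415425  0.08867563] [ 0.10385057  0.58599226 -0.69934427] 25.194743871688843
7.3 [ 0.45820759 -0.03413691  0.08859365] [ 0.5458595  -0.12385653  0.66966313] 25.19486904144287
[ 0.45804705 -0.03411754  0.08840679]
```

View pics/p2.png

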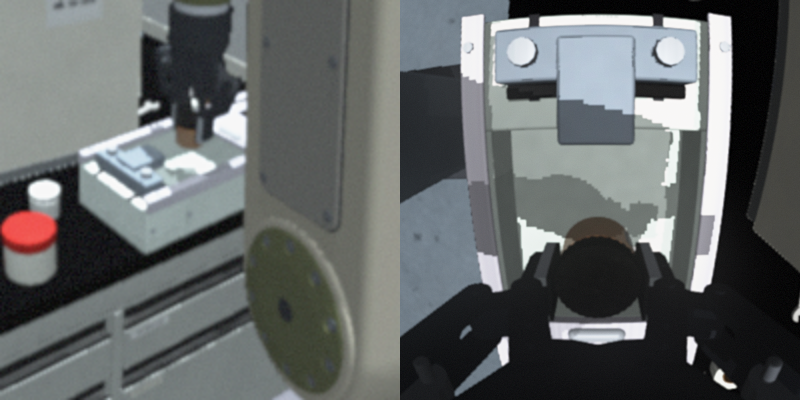

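The pot is held upright, centred between the rails (wrist crop ~597,270), clear of the nose and the hatch. Lowering gently.

carry_out([
  [[0,0,0],[0,0,1.5],255],
  [[0,0,0],[0,0,3],255],
  [[0,0,0],[0,0,4.5],255],
  [[0,0,0],[0,0,5.5],255],
  [[0,0,0],[0,0,5.8],255],
  [[0,0,0],[0,0,6],255],
  [[0,0,0],[0,0,6.1],255],
  [[0,0,0],[0,0,6.1],255],
])

```text
clock: 8.4
tcp_pos: [0.4583, -0.0342, 0.0276]
orientation: [0.0, 0.697, 0.717, 0.0]
wrist_force: [-0.0, 0.7, -0.7]
finger_gap: 0.0377
grip_force: 25.2
```

Run:
```python
from h import *
for i in range(4):
    s=env.get_state(); print(s['clock'],s['tcp_pos'],s['wrist_force'],s['grip_force']); env.read_camera('side')
```

```text
8.4 [ 0.45825789 -0.03416719  0.02756332] [-0.02741329  0.69797944 -0.74647201] 25.19577831029892
8.45 [ 0.45823674 -0.03415387  0.02757311] [ 0.08413665 -0.36777765 -0.14064018] 25.194929838180542
8.5 [ 0.45820041 -0.03415106  0.02753495] [ 0.11831455 -0.91151662 -0.30455915] 25.195403695106506
8.55 [ 0.45814935 -0.03415339  0.02750213] [-0.69708977  0.38343712 -0.48098828] 25.195156931877136
```

Not touching yet; go down in 0.5 mm steps.

carry_out([
  [[0,0,0],[0,0,0.04],255],
  [[0,0,0],[0,0,0.08],255],
  [[0,0,0],[0,0,0.12],255],
  [[0,0,0],[0,0,0.12],255],
  [[0,0,0],[0,0,0.12],255],
  [[0,0,0],[0,0,0.12],255],
  [[0,0,0],[0,0,0.12],255],
  [[0,0,0],[0,0,0.12],255],
])

```text
clock: 9.6
tcp_pos: [0.4582, -0.0342, 0.027]
orientation: [0.0, 0.697, 0.718, 0.0]
wrist_force: [-2.3, 0.4, 10.5]
finger_gap: 0.0379
grip_force: 25.8
```

Run:
```python
from h import *
for i in range(3):
    s=env.get_state(); print(s['clock'],s['tcp_pos'],s['wrist_force'],s['grip_force']); env.read_camera('side')
```

```text
9.6 [ 0.45816174 -0.03418775  0.02704725] [-2.33315844  0.43013983 10.47736162] 25.811365842819214
9.65 [ 0.45816143 -0.03419615  0.02705238] [-3.23791564  0.05731251  9.45926787] 25.81191837787628
9.7 [ 0.45819169 -0.03416414  0.02703592] [-3.41490517  0.74495104  8.9803222 ] 25.812014043331146
```

Contact at about 9 N. Ease up slightly and open partly.

carry_out([
  [[0,0,0],[0,0,-0.06],255],
  [[0,0,0],[0,0,-0.06],100],
  [[0,0,0],[0,0,-0.06],100],
  [[0,0,0],[0,0,-0.06],100],
  [[0,0,0],[0,0,-0.06],100],
  [[0,0,0],[0,0,-0.06],100],
  [[0,0,0],[0,0,-0.06],100],
  [[0,0,0],[0,0,-0.06],100],
])

```text
clock: 10.75
tcp_pos: [0.458, -0.0341, 0.0267]
orientation: [0.0, 0.697, 0.717, -0.0]
wrist_force: [-0.5, 0.4, 0.2]
finger_gap: 0.0518
grip_force: 0.0
```

carry_out([
  [[0,0,0],[0,0,-0.5],100],
  [[0,0,0],[0,0,-1.5],100],
  [[0,0,0],[0,0,-3],100],
  [[0,0,0],[0,0,-5],100],
  [[0,0,0],[0,0,-8],100],
  [[0,0,0],[0,0,-11],100],
  [[0,0,0],[0,0,-14],100],
  [[0,0,0],[0,0,-16],100],
])

```text
clock: 11.75
tcp_pos: [0.4586, -0.0342, 0.1891]
orientation: [0.001, 0.697, 0.717, 0.001]
wrist_force: [1.2, 0.1, -0.3]
finger_gap: 0.0521
grip_force: 0.0
```

Run:
```python
from h import *
s=env.get_state(); print(s['clock'],s['tcp_pos'],s['wrist_force'])
c=env.get_calibration('wrist'); im,d=env.read_camera('wrist'); cv2.imwrite('pics/w3.png',im[...,::-1])
v,u=np.mgrid[0:400,0:640]; a=(u-c['cx'])/c['fx']; b=(v-c['cy'])/c['fy']; r=np.hypot(a,b)+1e-9
t=np.tan(np.minimum(r,1.4))/r
W=np.stack([a*t*d,-b*t*d,-d],-1)@rot(c['orientation']).T+c['origin']; W[(d==0)]=np.nan
np.savez('w3.npz',im=im,W=W)
P=W.reshape(-1,3); P=P[~np.isnan(P).any(1)]
q=P[(abs(P[:,2]-.056)<.006)&(np.hypot(P[:,0]-.458,P[:,1]+.034)<.04)]; print('pot top',q.min(0),q.max(0),len(q))
q=P[(abs(P[:,2]-.099)<.005)&(P[:,1]<-.12)]; 
if len(q): print('handle',q.min(0),q.max(0),np.median(q,0))
plan([(.463,-.28,.2,91.7),(.4625,-.215,.2,91.7)])
```

```text
11.75 [ 0.4585742  -0.03421888  0.1891061 ] [ 1.23725709  0.1385611  -0.32403589]
pot top [ 0.43865221 -0.0511118   0.05006055] [ 0.47595903 -0.013441    0.0578789 ] 1338
handle [ 0.43149528 -0.33906585  0.09401566] [ 1.00783713 -0.1615155   0.10398028] [ 0.46923209 -0.16907079  0.09863395]
from [ 0.4597 -0.0345  0.1912] yaw 91.7
(0.463, -0.28, 0.2, 91.7) turn [0.32 0.1  0.  ] shift [-24.55  -0.39  -0.84]
(0.4625, -0.215, 0.2, 91.7) turn [0.32 0.1  0.  ] shift [-18.05  -0.25  -0.85]
```

View pics/w3.png

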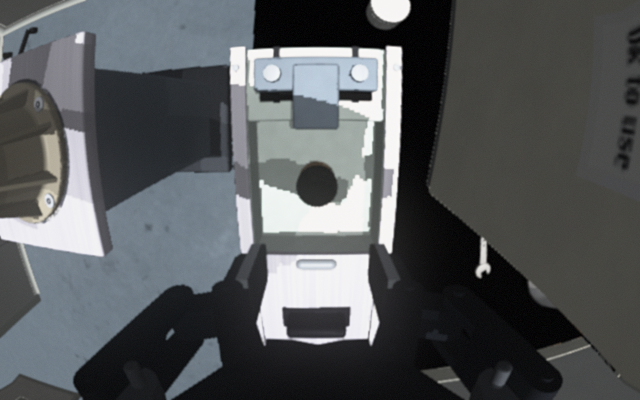

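The pot stands upright at the compartment's centre (wrist 317,184), about (0.457, -0.033), released. The handle is at (317,322). Now close the fingers and go behind the handle.

carry_out([
  [[0,0,0],[-3,0,0],255],
  [[0,0,0],[-8,0,0],255],
  [[0,0,0],[-13,0,0],255],
  [[0,0,0],[-17,0,0],255],
  [[0,0,0],[-18,0,2],255],
  [[0,0,0],[-18,0,5],255],
  [[0,0,0],[-18,0,8],255],
  [[0,0,0],[-18,0,10],255],
])

```text
clock: 12.8
tcp_pos: [0.4625, -0.2137, 0.0853]
orientation: [-0.001, 0.697, 0.717, -0.0]
wrist_force: [0.8, -0.5, 0.1]
finger_gap: -0.0002
grip_force: 0.0
```

Run:
```python
from h import *
for i in range(3):
    s=env.get_state(); print(s['clock'],s['tcp_pos'],s['wrist_force'],s['finger_gap'])
    im,d,W=cloud('side')
    m=~np.isnan(W).any(-1)&(abs(W[...,2]-.099)<.004)&(W[...,1]<-.12)&(W[...,1]>-.2)&(abs(W[...,0]-.46)<.04)
    q=W[m]
    if len(q): print('handle',np.percentile(q,[3,50,97],axis=0).round(4).tolist(),len(q))
np.savez('side4.npz',im=im,W=W)
plan([(.463,-.21,.077,91.7)])
```

```text
12.8 [ 0.46252716 -0.21365561  0.08528244] [ 0.76761415 -0.47688865  0.12134532] -0.00019627329603240867
12.85 [ 0.46134456 -0.21285532  0.0831443 ] [-0.97931802  0.88893929 -1.70663131] -0.00017805938240212892
12.9 [ 0.4615164  -0.21290941  0.08451303] [-0.97114704  0.59604092  1.17554207] -0.00010987502494227955
from [ 0.4624 -0.2134  0.0859] yaw 91.69
(0.463, -0.21, 0.077, 91.7) turn [-0.12 -0.08 -0.01] shift [0.34 0.08 0.89]
```

carry_out([
  [[0,0,0],[0,0,0.8],255],
  [[0,0,0],[1,0,0.8],255],
  [[0,0,0],[2,0,0.8],255],
  [[0,0,0],[2.5,0,0.8],255],
  [[0,0,0],[3,0,0.8],255],
  [[0,0,0],[4,0,0.8],255],
  [[0,0,0],[5,0,0.8],255],
  [[0,0,0],[6,0,0.8],255],
])

```text
clock: 13.95
tcp_pos: [0.4617, -0.1539, 0.079]
orientation: [0.001, 0.697, 0.717, -0.0]
wrist_force: [-1.7, -5.1, 3.5]
finger_gap: -0.0004
grip_force: 2.2
```

carry_out([
  [[0,0,0],[1,0,0],255],
  [[0,0,0],[2,0,0],255],
  [[0,0,0],[3,0,0],255],
  [[0,0,0],[4,0,0],255],
  [[0,0,0],[5,0,0],255],
  [[0,0,0],[6,0,0],255],
  [[0,0,0],[6.7,0,0],255],
  [[0,0,0],[7,0,0],255],
])

```text
clock: 14.95
tcp_pos: [0.4593, -0.0831, 0.0784]
orientation: [-0.0, 0.696, 0.718, 0.0]
wrist_force: [0.6, -2.2, 0.5]
finger_gap: 0.0001
grip_force: 1.0
```

Run:
```python
from h import *
s=env.get_state(); print(s['clock'],s['tcp_pos'],s['wrist_force'])
c=env.get_calibration('wrist'); im,d=env.read_camera('wrist'); cv2.imwrite('pics/w5.png',im[...,::-1])
v,u=np.mgrid[0:400,0:640]; a=(u-c['cx'])/c['fx']; b=(v-c['cy'])/c['fy']; r=np.hypot(a,b)+1e-9
t=np.tan(np.minimum(r,1.4))/r
W=np.stack([a*t*d,-b*t*d,-d],-1)@rot(c['orientation']).T+c['origin']; W[(d==0)]=np.nan
o=np.array([.4582,-.0337]); k=.03; L=W[...,:2]-o; lx=L[...,0]*np.cos(k)+L[...,1]*np.sin(k); ly=-L[...,0]*np.sin(k)+L[...,1]*np.cos(k)
# profile along y at side of nose
for X in (-.038,.0,.03):
    print(X,[(round(y,3),int(1000*np.median(W[...,2][m]))) for y in np.arange(-.02,.13,.004) if (m:=(abs(lx-X)<.008)&(abs(ly-y)<.002)).sum()>2])
```

```text
14.95 [ 0.45933891 -0.08305634  0.07843556] [ 0.62929223 -2.19911877  0.46145341]
-0.038 [(np.float64(-0.02), 70), (np.float64(-0.016), 69), (np.float64(-0.012), 69), (np.float64(-0.008), 69), (np.float64(-0.004), 69), (np.float64(0.0), 69), (np.float64(0.004), 69), (np.float64(0.008), 69), (np.float64(0.012), 69), (np.float64(0.016), 69), (np.float64(0.02), 69), (np.float64(0.024), 69), (np.float64(0.028), 69), (np.float64(0.032), 69), (np.float64(0.036), 69), (np.float64(0.04), 69), (np.float64(0.044), 69), (np.float64(0.048), 18), (np.float64(0.052), 18), (np.float64(0.056), 18), (np.float64(0.06), 18), (np.float64(0.064), 49), (np.float64(0.068), 60), (np.float64(0.072), 60), (np.float64(0.076), 60), (np.float64(0.08), 64), (np.float64(0.084), 68)]
0.0 [(np.float64(-0.02), 72), (np.float64(-0.016), 69), (np.float64(-0.012), 69), (np.float64(-0.008), 69), (np.float64(-0.004), 69), (np.float64(0.0), 69), (np.float64(0.004), 69), (np.float64(0.008), 69), (np.float64(0.012), 69), (np.float64(0.016), 69), (np.float64(0.02), 69), (np.float64(0.024), 69), (np.float64(0.028), 70), (np.fl
[... 245 characters left out ...]
.float64(0.072), 89)]
0.03 [(np.float64(-0.02), 71), (np.float64(-0.016), 69), (np.float64(-0.012), 69), (np.float64(-0.008), 69), (np.float64(-0.004), 69), (np.float64(0.0), 69), (np.float64(0.004), 69), (np.float64(0.008), 69), (np.float64(0.012), 69), (np.float64(0.016), 69), (np.float64(0.02), 69), (np.float64(0.024), 69), (np.float64(0.028), 69), (np.float64(0.032), 69), (np.float64(0.036), 69), (np.float64(0.04), 69), (np.float64(0.044), 69), (np.float64(0.048), 18), (np.float64(0.052), 18), (np.float64(0.056), 18), (np.float64(0.06), 18), (np.float64(0.064), 48), (np.float64(0.068), 60), (np.float64(0.072), 60), (np.float64(0.076), 60), (np.float64(0.08), 63), (np.float64(0.084), 68)]
```

View pics/w5.png

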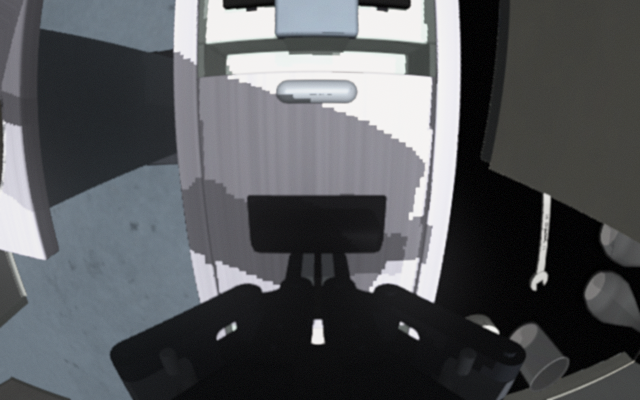

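The hatch edge is at local y≈46 mm, the buffer face at ≈80 mm (black bars at 250,3 and 385,3): 34 mm to go, hump at about 22 mm.

carry_out([
  [[0,0,0],[0.25,0,0],255],
  [[0,0,0],[0.5,0,0],255],
  [[0,0,0],[0.75,0,0],255],
  [[0,0,0],[1,0,0],255],
  [[0,0,0],[1.2,0,0],255],
  [[0,0,0],[1.4,0,0],255],
  [[0,0,0],[1.6,0,0],255],
  [[0,0,0],[1.8,0,0],255],
])

```text
clock: 16.0
tcp_pos: [0.4588, -0.0659, 0.0787]
orientation: [-0.0, 0.697, 0.717, -0.0]
wrist_force: [-0.3, -2.4, 0.1]
finger_gap: -0.0003
grip_force: 0.9
```

carry_out([
  [[0,0,0],[0.06,0,0],255],
  [[0,0,0],[0.12,0,0],255],
  [[0,0,0],[0.18,0,0],255],
  [[0,0,0],[0.24,0,0],255],
  [[0,0,0],[0.3,0,0],255],
  [[0,0,0],[0.36,0,0],255],
  [[0,0,0],[0.42,0,0],255],
  [[0,0,0],[0.5,0,0],255],
])

```text
clock: 17.0
tcp_pos: [0.4589, -0.0611, 0.0787]
orientation: [0.0, 0.697, 0.717, -0.0]
wrist_force: [-1.3, -1.0, -0.2]
finger_gap: 0.0005
grip_force: 0.7
```

carry_out([
  [[0,0,0],[0.04,0,0],255],
  [[0,0,0],[0.08,0,0],255],
  [[0,0,0],[0.12,0,0],255],
  [[0,0,0],[0.16,0,0],255],
  [[0,0,0],[0.2,0,0],255],
  [[0,0,0],[0.24,0,0],255],
  [[0,0,0],[0.27,0,0],255],
  [[0,0,0],[0.3,0,0],255],
])

```text
clock: 18.0
tcp_pos: [0.4588, -0.0581, 0.0787]
orientation: [0.0, 0.697, 0.717, 0.0]
wrist_force: [-0.5, -0.8, 0.7]
finger_gap: -0.0001
grip_force: 0.6
```

carry_out([
  [[0,0,0],[0.04,0,0],255],
  [[0,0,0],[0.08,0,0],255],
  [[0,0,0],[0.12,0,0],255],
  [[0,0,0],[0.16,0,0],255],
  [[0,0,0],[0.2,0,0],255],
  [[0,0,0],[0.24,0,0],255],
  [[0,0,0],[0.27,0,0],255],
  [[0,0,0],[0.3,0,0],255],
])

```text
clock: 19.0
tcp_pos: [0.4588, -0.0567, 0.0787]
orientation: [0.001, 0.697, 0.717, -0.001]
wrist_force: [-0.4, -9.9, -0.9]
finger_gap: 0.0
grip_force: 4.6
```

```bash
cat > m.py <<'E'
from h import *
s=env.get_state(); print(s['clock'],s['tcp_pos'],s['wrist_force'])
c=env.get_calibration('wrist'); im,d=env.read_camera('wrist'); cv2.imwrite('pics/w6.png',im[...,::-1])
v,u=np.mgrid[0:400,0:640]; a=(u-c['cx'])/c['fx']; b=(v-c['cy'])/c['fy']; r=np.hypot(a,b)+1e-9
t=np.tan(np.minimum(r,1.4))/r
W=np.stack([a*t*d,-b*t*d,-d],-1)@rot(c['orientation']).T+c['origin']; W[(d==0)]=np.nan
o=np.array([.4582,-.0337]); k=.03; L=W[...,:2]-o; lx=L[...,0]*np.cos(k)+L[...,1]*np.sin(k); ly=-L[...,0]*np.sin(k)+L[...,1]*np.cos(k)
print([(int(1000*y),int(1000*np.median(W[...,2][m]))) for y in np.arange(.05,.1,.002) if (m:=(abs(abs(lx)-.034)<.008)&(abs(ly-y)<.001)).sum()>2])
print('handle y',np.percentile(ly[(abs(W[...,2]-.099)<.003)&(abs(lx)<.03)&(ly<.03)&(ly>-.06)],[2,50,98]))
E
python3 m.py
```

```text
19.0 [ 0.4587621  -0.05668837  0.07874698] [-0.37672145 -9.94382142 -0.86438173]
[(50, 69), (52, 69), (54, 69), (56, 69), (58, 69), (60, 69), (62, 69), (64, 69), (66, 69), (68, 69), (70, 68), (72, 60), (74, 60), (76, 60), (78, 60), (80, 61), (82, 68), (84, 68), (86, 68), (88, 74), (90, 82), (92, 82), (94, 82), (96, 84), (98, 89)]
handle y [-0.01571975 -0.00384334  0.00201383]
```

On the hump at 10 N, about 11 mm from the buffer. Continuing slowly.

carry_out([
  [[0,0,0],[0.04,0,0],255],
  [[0,0,0],[0.08,0,0],255],
  [[0,0,0],[0.12,0,0],255],
  [[0,0,0],[0.16,0,0],255],
  [[0,0,0],[0.2,0,0],255],
  [[0,0,0],[0.24,0,0],255],
  [[0,0,0],[0.27,0,0],255],
  [[0,0,0],[0.3,0,0],255],
])

```text
clock: 20.05
tcp_pos: [0.4586, -0.0537, 0.0787]
orientation: [0.001, 0.697, 0.717, -0.001]
wrist_force: [-0.5, -8.0, -1.3]
finger_gap: -0.0001
grip_force: 4.4
```

carry_out([
  [[0,0,0],[0.04,0,0],255],
  [[0,0,0],[0.08,0,0],255],
  [[0,0,0],[0.12,0,0],255],
  [[0,0,0],[0.16,0,0],255],
  [[0,0,0],[0.2,0,0],255],
  [[0,0,0],[0.2,0,0],255],
  [[0,0,0],[0.2,0,0],255],
  [[0,0,0],[0.2,0,0],255],
])

```text
clock: 21.05
tcp_pos: [0.4586, -0.0501, 0.0787]
orientation: [0.0, 0.697, 0.717, 0.0]
wrist_force: [-0.2, -2.8, 0.5]
finger_gap: 0.0003
grip_force: 2.0
```

```bash
python3 m.py
```

```text
21.05 [ 0.45855706 -0.05009067  0.07870165] [-0.20100649 -2.81879211  0.53260234]
[(50, 69), (52, 69), (54, 69), (56, 69), (58, 69), (60, 69), (62, 69), (64, 69), (66, 69), (68, 69), (70, 69), (72, 69), (74, 69), (76, 69), (78, 60), (80, 61), (82, 68), (84, 68), (86, 68), (88, 74), (90, 82), (92, 82), (94, 82), (96, 84), (98, 89)]
handle y [-0.00921153  0.002788    0.00860187]
```

carry_out([
  [[0,0,0],[0.04,0,0],255],
  [[0,0,0],[0.08,0,0],255],
  [[0,0,0],[0.12,0,0],255],
  [[0,0,0],[0.16,0,0],255],
  [[0,0,0],[0.2,0,0],255],
  [[0,0,0],[0.2,0,0],255],
  [[0,0,0],[0.2,0,0],255],
  [[0,0,0],[0.2,0,0],255],
])

```text
clock: 22.1
tcp_pos: [0.4581, -0.0477, 0.0785]
orientation: [-0.0, 0.696, 0.718, 0.0]
wrist_force: [-0.1, -0.3, -0.5]
finger_gap: 0.0001
grip_force: 0.0
```

```bash
python3 m.py
```

```text
22.1 [ 0.45809585 -0.04773451  0.07852489] [-0.13150146 -0.34305307 -0.51239092]
[(50, 69), (52, 69), (54, 69), (56, 69), (58, 69), (60, 69), (62, 69), (64, 69), (66, 69), (68, 69), (70, 69), (72, 69), (74, 69), (76, 69), (78, 69), (80, 65), (82, 68), (84, 68), (86, 68), (88, 74), (90, 82), (92, 82), (94, 82), (96, 83), (98, 89)]
handle y [-0.00692236  0.00517312  0.01105832]
```

carry_out([
  [[0,0,0],[0.04,0,0],255],
  [[0,0,0],[0.08,0,0],255],
  [[0,0,0],[0.12,0,0],255],
  [[0,0,0],[0.16,0,0],255],
  [[0,0,0],[0.2,0,0],255],
  [[0,0,0],[0.2,0,0],255],
  [[0,0,0],[0.2,0,0],255],
  [[0,0,0],[0.2,0,0],255],
])

```text
clock: 23.15
tcp_pos: [0.4582, -0.0462, 0.0786]
orientation: [-0.0, 0.697, 0.717, -0.0]
wrist_force: [-1.6, -3.0, -1.1]
finger_gap: -0.0002
grip_force: 1.5
```

```bash
python3 m.py
```

```text
23.15 [ 0.45819019 -0.0461975   0.07858684] [-1.64479784 -3.02098735 -1.13613814]
[(50, 69), (52, 69), (54, 69), (56, 69), (58, 69), (60, 69), (62, 69), (64, 69), (66, 69), (68, 69), (70, 69), (72, 69), (74, 69), (76, 69), (78, 69), (80, 68), (82, 68), (84, 68), (86, 68), (88, 74), (90, 82), (92, 82), (94, 82), (96, 84), (98, 89)]
handle y [-0.00531937  0.00669679  0.0125122 ]
```

carry_out([
  [[0,0,0],[0.03,0,0],255],
  [[0,0,0],[0.06,0,0],255],
  [[0,0,0],[0.09,0,0],255],
  [[0,0,0],[0.12,0,0],255],
  [[0,0,0],[0.15,0,0],255],
  [[0,0,0],[0.15,0,0],255],
  [[0,0,0],[0.15,0,0],255],
  [[0,0,0],[0.15,0,0],255],
])

```text
clock: 24.2
tcp_pos: [0.4582, -0.0456, 0.0786]
orientation: [0.001, 0.697, 0.717, -0.001]
wrist_force: [-1.9, -7.6, -2.2]
finger_gap: 0.0001
grip_force: 3.4
```

The force rises about 7 N per mm, so the hatch is on the buffer and past the catch. Back off and check.

carry_out([
  [[0,0,0],[-0.1,0,0],255],
  [[0,0,0],[-0.3,0,0],255],
  [[0,0,0],[-0.6,0,0],255],
  [[0,0,0],[-1.5,0,0],255],
  [[0,0,0],[-2.5,0,0],255],
  [[0,0,0],[-3.5,0,0],255],
  [[0,0,0],[-3.5,0,-2],255],
  [[0,0,0],[-3.5,0,-5],255],
])

```text
clock: 25.2
tcp_pos: [0.4585, -0.0801, 0.1284]
orientation: [-0.001, 0.697, 0.717, -0.001]
wrist_force: [2.0, -0.2, 0.3]
finger_gap: 0.0001
grip_force: 0.0
```

```bash
python3 m.py
python3 - <<'E'
from h import *
im,d,W=cloud('scene')
for k,(x,y,z) in dict(red=(.438,.219,.06),blue=(.433,.426,.049)).items():
    q=W[(np.hypot(W[...,0]-x,W[...,1]-y)<.05)&(abs(W[...,2]-z)<.006)]; print(k,((q.min(0)+q.max(0))/2).round(3))
E
```

```text
25.2 [ 0.45846611 -0.08008897  0.12838234] [ 2.0419614  -0.17997559  0.2967252 ]
[(50, 69), (52, 69), (54, 69), (56, 69), (58, 69), (60, 69), (62, 69), (64, 69), (66, 69), (68, 69), (70, 69), (72, 69), (74, 69), (76, 69), (78, 69), (80, 69), (82, 68), (84, 68), (86, 68), (88, 74), (90, 82), (92, 82), (94, 82), (96, 83), (98, 82)]
handle y [-0.00051926  0.00614255  0.01246635]
red [0.437 0.22  0.058]
blue [0.431 0.425 0.048]
```

View pics/w6.png

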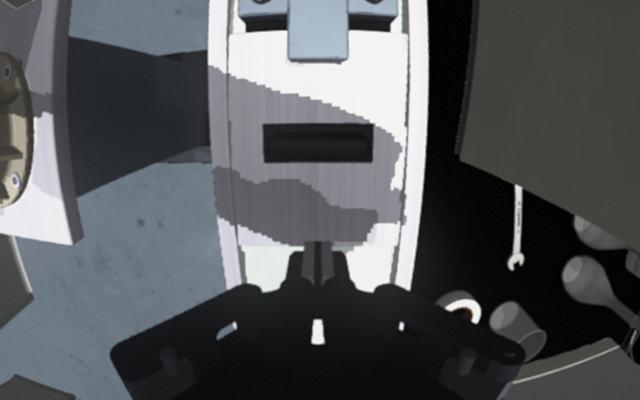

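The hatch edge meets the buffer (wrist row ~30) with no gap. It stayed put when I let go, and the larger pots have not moved. Handing in.

```bash
python3 -c "
from workcell import env
print(env.hand_in())"
```

```text
the job is handed in; nothing more can be done
None
```

The smallest pot stands upright in the compartment, and the hatch is snapped in against the buffer with a last measured push of about 8 N; the larger pots are unmoved, the tape was never approached, and the job is handed in (no verdict was returned).

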